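Pack the plug down a filter cartridge

ROBOT

A 6-joint arm with a two-finger parallel gripper is mounted at the origin on a cart in front of the work surface, level with it; the furniture and walls round the work are solid. World frame = base frame: x ahead of the robot, y to its left, z up, the work surface at z = 0. Lengths are in mm, angles in degrees, forces in N, time in s.
With the tool pointing down it reaches from about 300 to 850 mm from the base axis. Payload 4.2 kg.
Tool frame: the origin (TCP) lies at the very end of the fingers, on their centre line; the grasp point (between the pads) lies 19 mm behind it; z points along the fingers, y is the line along which they close (so a half turn about z gives the same grasp; the last joint's range is limited). The gripper opens to 91 mm and grips with 3 to 60 N. Pads are 32 mm wide; open, the fingers measure 118 mm over their backs; the gripper's body (76 mm by 178 mm) begins 60 mm behind the grasp point.
Start: joints at [-67.609, 18.312, 89.639, -0, 72.044, -1.146], TCP at [229.627, -527.176, 213.976] pointing down, gripper open.
Joint ranges: [-177.97, 177.97], [-48.28, 115.42], [12.27, 149.76], [-77.06, 257.06], [2.81, 150.46], [-146.56, 146.56]. Speed limits (degrees/s): [147.25, 147.25, 180, 180, 180, 180].

INTERFACE

Orientations are given as [roll, pitch, yaw] about the fixed x, y, z axes, in that order (R = Rz(yaw) Ry(pitch) Rx(roll)).
In Python, from workcell import * gives the robot as it stands.
- The arm moves only by the tool move_arm, never from a script. Its argument "motion" is a list of rows, each a list of 3 entries, a list of its own where there are three numbers: the finger opening in mm, from 0 to 91.2, then the shift along the world's x, y, z in units of 25 mm (1.0 is 25 mm), then the turn, a rotation vector about the world's x, y, z in units of 4 degrees (1.0 is 4 degrees). In form: [[grip, [x, y, z], [ax, ay, az]], ...]. A call has 1 to 20 rows; each row shifts and turns the commanded pose from where the row before left it; what a row does not reach is not made up. A row lasts 1/12 s, in which the tool goes at most 41.7 mm and 7.16 degrees, less where a joint would pass 70% of its speed; a pose out of reach is approached as far as the arm can. A call with a number of a shift or a turn outside -1 to 1 is refused whole. A call with a gripper value outside its range is refused whole. The fingers move at their own pace and stop on an object; "grip_force" is the grip in N (left out, the last holds). Time passes only in rows, so rows that do not move let the fingers close. It gives the time, the measured TCP pose, the force, the opening and the grip force at its end, in the units of the state.
- state(): the state, without advancing time (a new reading comes with each control period).
- grab_frame(name): name is "side" or "top" or "wrist"; returns the picture (480x640x3 uint8, blue, green, red); there is no depth.
- camera_info(name): a dict with "fx", "fy", "cx", "cy" (pixels), "rvec" (rotation vector, rad) and "tvec" (3), from world to camera coordinates, as OpenCV has them. Camera axes: x right, y down, z forward; pixel columns grow to the right and rows downward; lengths in mm; the calibration is good to about 2 mm. The wrist camera is an equidistant fisheye: a pixel r from the principal point sees the ray r / f radians off the axis. A picture is of the moment at which its call begins: read the wrist's pose just before it. camera_info takes no time and is no camera call; for the wrist camera it gives the pose at the moment of the call.
- job_done(): hands the job in; it is judged then, once.
The state is a dict: "time_s": time; "qpos": joint angles; "qvel": joint speeds; "effort": joint torques, N m; "ee_pos": TCP position; "ee_rot": TCP orientation; "force": force on the tool from outside, world axes, zero at the start; "torque": the same for the moment, N m; "gripper_width": finger opening in mm; "gripper_force": force on a finger pad.
Only numpy, scipy, OpenCV 4.12 (cv2) and the standard library are available. Lean on these libraries where they do the work, as an engineer would, in place of code of your own. Each camera call takes 0.05 s, during which the arm holds its last target. There are 200 camera calls.

TASK

Take the packing rod from its stand and push the plug down the clear cartridge tube with it until the plug bottoms out; press it home firmly there for a moment, with about 15 N and never more than 25 N. Then put the rod back upright in its stand, fully down, and let go; leave the other things on the bench alone.

Things in the scene. Friction and masses are not known exactly. Their poses are not given: they have to be found in the camera images.
- tube_mouth (a point): Centre of the mouth of the clear cartridge tube, at the level of its rim. The tube stands upright, fixed, on a square aluminium foot 70 x 70 x 10 mm; the rim is 95 mm above the bench, outer diameter 22 mm (33 mm at the rim). The bore is 16 mm wide and flares to about 27 mm over the top 13 mm. z up.
- plug (a joint): How far (m) the white plug in the tube has gone down from its highest place, where its top is 15 mm below the rim. It starts between 0 and 0.012. The plug (15 mm wide, 14 mm tall, two black rings) grips the bore: about 5 N moves it, and it stays where it is left. Somewhere between 0.030 and 0.042 it meets a steel disc that lies on a springy seat at the bottom; how deep that is differs from tube to tube.
- plug_top (a point): Centre of the plug's flat top face, which the rod pushes on. z up. Once bottomed out, the force climbs by about 5 N per mm; because the plug grips the bore, it drops by up to 10 N as soon as the rod eases back even slightly.
- rod_handle (a point): Centre of the handle of the loose packing rod: upright black cylinder, diameter 20 mm, 45 mm long, grasped from above anywhere round. Below it, 22 mm under this point, is the upper face of a steel collar, diameter 27 mm, 4 mm thick; from there a steel shaft, diameter 11 mm, runs down to the flat tip, 136 mm below this point. Whole rod 159 mm long, about 80 to 170 g. Its z axis points from tip to handle. It starts upright in the stand, its tip on the floor of the socket.
- rod_tip (a point): Centre of the flat lower end of the packing rod, 136 mm below the handle centre along the rod.
- stand_mouth (a point): Centre of the mouth of the rod stand, at the level of its rim, 75 mm above the bench: grey round socket, outer diameter 28 mm (36 mm at the rim), fixed on a square aluminium foot 70 x 70 x 10 mm. Its bore is 14 mm wide and flares to 22 mm over the top 9 mm; it is 65 mm deep, so the tip of the stored rod is 65 mm below this point. z up.
- rod: The packing rod as a whole; origin at the centre of its tip, z along the rod to the handle.
- tube: The cartridge tube with its foot; origin on the bench under the centre of the tube, z up.
- dropper_bottle: Bystander: small blue bottle with a long nozzle, 34 mm wide, 104 mm tall; origin at the centre of its underside.
- vial_navy: Bystander: small capped vial, 13 mm wide, 45 mm tall; origin at the centre of its underside.
- beaker: Bystander: clear beaker, 57 mm wide, 70 mm tall; origin at the centre of its underside.
- marker_black: Bystander: marker pen lying down, 134 mm long (its y axis), 13 mm high; origin under its middle.
There are look-alikes about, which are no part of the job. There is more than one size of the rod; the job needs the smallest.

How it is judged:
By the outcome, as a careful person would: the job done as asked, in the order asked, and still so for the second after the job is handed in, with the robot touching nothing.
It also fails if it takes over 72 s, if anything falls off the work surface, if the arm or the gripper's body presses on something with over 40 N, if the wrist force passes 120 N, or if a joint passes its speed limit or range.

## Working session

There is one attempt and no reset: what is moved stays moved. The work goes in short steps, Python scripts to look and compute and a tool call to move; the robot and the scene stay as the last step left them, time stands still between calls to the robot, and variables do not carry over. Pictures are saved under pics/ and viewed, at most 10 in all, crops included, and the job is handed in when it is done.

Besides the shell and the picture viewer there is one more tool, called after "Call:" by a JSON object that holds its "op" and its "data", one argument or row to a line. move_arm: Moves the arm, as the interface text tells. Shifts and turns lie within -1 to 1; 1 stands for 25 mm of shift or 4 degrees of turn. Its arguments: {"type":"object","properties":{"motion":{"type":"array","items":{"type":"array"}},"grip_force":{"type":"number"}},"required":["motion"]}

```bash
mkdir -p pics; python3 - <<'E'
from workcell import *
import cv2
for n in("side","top"):
    im=grab_frame(n); cv2.imwrite(f"pics/{n}0.png",im)
    print(n,camera_info(n))
print(state())
E
```

```text
side {'fx': 474.2135064740856, 'fy': 474.2135064740856, 'cx': 324.34023676514636, 'cy': 236.8817718373505, 'rvec': array([ 2.33472314,  0.50791184, -0.21814515]), 'tvec': array([-563.30333515,   15.43436082, 1051.96872214])}
top {'fx': 535.7163277574625, 'fy': 535.7163277574625, 'cx': 316.59688165495567, 'cy': 235.3982051693871, 'rvec': array([ 2.14601229, -2.10270223,  0.19259156]), 'tvec': array([134.36152265, 534.26738895, 873.55947727])}
{'time_s': 0.1, 'qpos': array([-6.76055889e+01,  1.83452255e+01,  8.97133964e+01,  4.90520857e-03,
        7.20641106e+01, -1.14641988e+00]), 'qvel': array([-0.03610112,  0.01823615, -0.13554592,  0.03352094,  0.11147232,
        0.05870461]), 'effort': array([-1.75163769e-01, -4.13545167e+01, -2.36542851e+01,  2.29696539e-03,
       -1.50713967e-01,  9.99283184e-04]), 'ee_pos': array([ 229.41373776, -526.49652966,  213.13748588]), 'ee_rot': array([-1.79877385e+02, -7.11821000e-03,  2.35393078e+01]), 'force': array([0.05167624, 0.48032391, 0.47016386]), 'torque': array([ 0.05374349,  0.02801188, -0.0272503 ]), 'gripper_force': 0.0, 'gripper_width': 91.12551197782844}
```

View pics/side0.png

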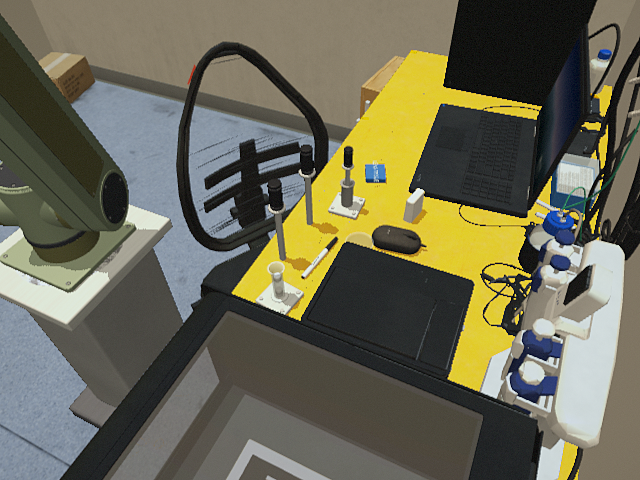

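View pics/top0.png

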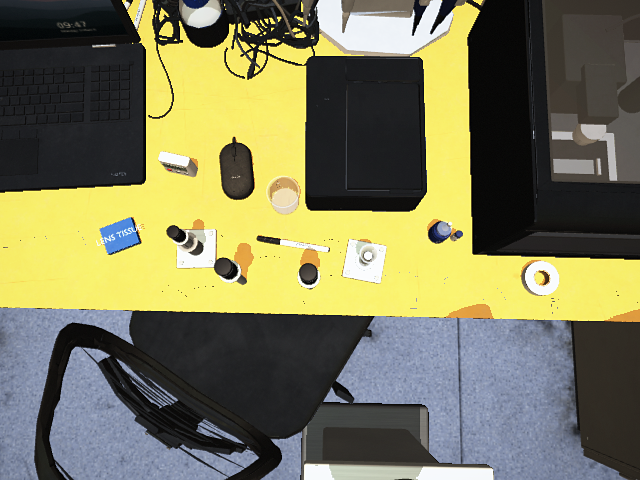

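The side view shows the stand with its rod at about (348,205) and the tube at (278,290). Two larger rods stand free at (275,190) and (306,155). In the top view the stand foot is at (196,249) with the rod cap at (178,232), and the tube is at (367,255). Next I'll look at enlarged crops.

```bash
cat > h.py <<'E'
import numpy as np, cv2
from workcell import *
def RT(c): return cv2.Rodrigues(np.array(c["rvec"]))[0],np.array(c["tvec"]).reshape(3)
def ray(c,u,v,fish=False):
    R,t=RT(c); x,y=(u-c["cx"])/c["fx"],(v-c["cy"])/c["fy"]
    if fish:
        r=np.hypot(x,y); d=np.array([x/r*np.sin(r),y/r*np.sin(r),np.cos(r)]) if r>0 else np.array([0,0,1.])
    else: d=np.array([x,y,1])
    return -R.T@t, R.T@d
def onz(c,u,v,z,fish=False):
    o,d=ray(c,u,v,fish); return o+d*(z-o[2])/d[2]
def tri(rays):
    A=0;b=0
    for o,d in rays:
        d=d/np.linalg.norm(d);P=np.eye(3)-np.outer(d,d);A=A+P;b=b+P@o
    return np.linalg.solve(A,b)
E
python3 - <<'E'
from h import *
s=cv2.imread("pics/side0.png");t=cv2.imread("pics/top0.png")
def crop(im,x,y,w=80,h=60,k=5): return cv2.resize(im[y:y+h,x:x+w],None,fx=k,fy=k,interpolation=cv2.INTER_CUBIC)
a=np.hstack([crop(s,310,145,80,60),crop(s,240,255)])
b=np.hstack([crop(t,150,215),crop(t,330,225)])
cv2.imwrite("pics/c1.png",np.vstack([a,b]))
ct=camera_info("top")
for n,p in dict(standfoot=(196,249,10),tuberim=(368,255,95),cap=(177,231,168.5),rodB=(228,267,150),rodA=(308,272,150)).items(): print(n,onz(ct,*p).round(1))
E
```

```text
standfoot [509.5 360.5  10. ]
tuberim [492.2  60.9  95. ]
cap [511.8 353.9 168.5]
rodB [461.3 277.9 150. ]
rodA [456.2 156.6 150. ]
```

View pics/c1.png

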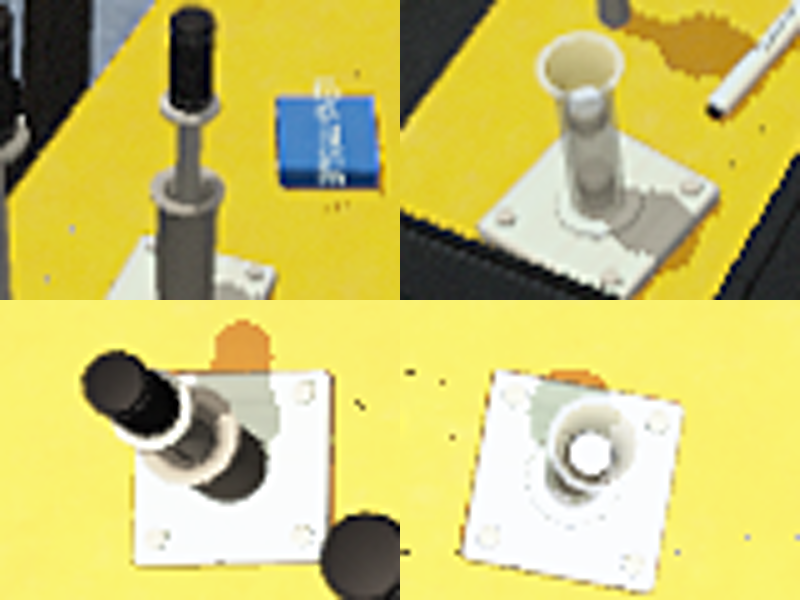

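The crops show the cap at top (172.6,230.6) and side (348,148), and the tube rim at top (368.2,253.6) and side (275.8,267.6). The stand foot centre is at top (196.1,248.1) and the stand rim at side (347,182.6).

```bash
python3 - <<'E'
from h import *
ct=camera_info("top");cs=camera_info("side")
T=lambda a,b:tri([ray(ct,*a),ray(cs,*b)]).round(1)
print("cap",T((172.6,230.6),(348.2,148.2)),onz(ct,172.6,230.6,168.5),onz(cs,348.2,148.2,168.5))
print("standfoot",onz(ct,196.1,248.1,10),"standrim",onz(cs,347,182.6,75))
print("tube",T((368.2,253.6),(275.8,267.6)),onz(ct,368.2,253.6,95),onz(cs,275.8,267.6,95),"foot",onz(ct,364.2,261,10))
print("rods", T((225,268),(306,148)),T((308,270),(274,183)))
print("bottle",onz(ct,440,231,80)); print(state()['ee_pos'],camera_info("wrist"))
E
```

```text
cap [511.9 360.1 169.6] [512.22925515 360.562249   168.5       ] [511.18412672 361.48126871 168.5       ]
standfoot [511.16363327 360.40906341  10.        ] standrim [511.20106998 360.66810201  75.        ]
tube [494.8  60.7  94.6] [494.55151281  60.5921905   95.        ] [495.11903047  60.48435147  95.        ] foot [494.02364047  59.69706322  10.        ]
rods [454.5 273.4 209.5] [451.4 155.  210.2]
bottle [537.32545672 -60.28832308  80.        ]
[ 229.41373776 -526.49652966  213.13748588] {'fx': 371.64829954431775, 'fy': 371.64829954431775, 'cx': 319.0435317585388, 'cy': 241.93899718189672, 'rvec': array([-2.45752667,  1.61096988,  0.19133583]), 'tvec': array([-574.17971439,  -23.94256889,  389.49566946])}
```

Call:
{"op": "move_arm", "data": {
  "motion": [
    [91, [0, 0.5, 0.2], [0, 0, 0.4]],
    [91, [0.2, 1, 0.2], [0, 0, 0.8]],
    [91, [0.2, 1, 0.2], [0, 0, 0.8]],
    [91, [0.2, 1, 0.2], [0, 0, 0.8]],
    [91, [0.2, 1, 0.2], [0, 0, 0.8]],
    [91, [0.2, 1, 0.2], [0, 0, 0.8]],
    [91, [0.2, 1, 0.2], [0, 0, 0.8]],
    [91, [0.2, 1, 0.2], [0, 0, 0.8]],
    [91, [0.2, 1, 0.2], [0, 0, 0.8]],
    [91, [0.2, 1, 0.2], [0, 0, 0.8]],
    [91, [0.2, 1, 0.2], [0, 0, 0.8]],
    [91, [0.2, 1, 0.2], [0, 0, 0.8]],
    [91, [0.2, 1, 0.2], [0, 0, 0.8]],
    [91, [0.2, 1, 0.2], [0, 0, 0.8]],
    [91, [0.2, 1, 0.2], [0, 0, 0.8]],
    [91, [0.2, 1, 0.2], [0, 0, 0.8]],
    [91, [0.2, 1, 0.2], [0, 0, 0.8]],
    [91, [0.2, 1, 0.2], [0, 0, 0.8]],
    [91, [0.2, 0.5, 0], [0, 0, 0]]
  ]
}}

```text
time_s: 1.68
ee_pos: [319.0, -74.7, 305.0]
ee_rot: [179.9, -0.1, 79.8]
force: [0.1, -1.0, 0.2]
gripper_width: 91.1
gripper_force: 0.0
```

```bash
python3 - <<'E'
from h import *
from scipy.spatial.transform import Rotation as Ro
s=state();c=camera_info("wrist");R,t=RT(c)
print(s['ee_pos'],s['ee_rot'],s['qpos'],s['force'],"cam in tool",Ro.from_euler('xyz',s['ee_rot'],degrees=True).as_matrix().T@(-R.T@t-s['ee_pos']))
E
```

```text
[319.010932   -74.69521745 305.0194307 ] [ 1.79880409e+02 -5.50658114e-02  7.98244475e+01] [-1.52567453e+01 -7.97657960e+00  1.06355199e+02  6.61667043e-02
  8.15071419e+01 -5.09084203e+00] [ 0.13124132 -1.00482649  0.2146822 ] cam in tool [  66.77883249    1.4119633  -170.91857703]
```

Call:
{"op": "move_arm", "data": {
  "motion": [
    [91, [0.43, 0.97, 0], [0, 0, 0]],
    [91, [0.43, 0.97, 0], [0, 0, 0]],
    [91, [0.43, 0.97, 0], [0, 0, 0]],
    [91, [0.43, 0.97, 0], [0, 0, 0]],
    [91, [0.43, 0.97, 0], [0, 0, 0]],
    [91, [0.43, 0.97, 0], [0, 0, 0]],
    [91, [0.43, 0.97, 0], [0, 0, 0]],
    [91, [0.43, 0.97, 0], [0, 0, 0]],
    [91, [0.43, 0.97, 0], [0, 0, 0]],
    [91, [0.43, 0.97, 0], [0, 0, 0]],
    [91, [0.43, 0.97, 0], [0, 0, 0]],
    [91, [0.43, 0.97, 0], [0, 0, 0]],
    [91, [0.43, 0.97, 0], [0, 0, 0]],
    [91, [0.43, 0.97, 0], [0, 0, 0]],
    [91, [0.43, 0.97, 0], [0, 0, 0]],
    [91, [0.43, 0.97, 0], [0, 0, 0]],
    [91, [0.43, 0.97, 0], [0, 0, 0]],
    [91, [0.43, 0.97, 0], [0, 0, 0]],
    [91, [0, 0, 0], [0, 0, 0]],
    [91, [0, 0, 0], [0, 0, 0]]
  ]
}}

```text
time_s: 3.35
ee_pos: [512.4, 359.9, 303.2]
ee_rot: [-179.9, 0.1, 79.7]
force: [-0.2, -0.1, -0.3]
gripper_width: 90.6
gripper_force: 0.0
```

```bash
python3 - <<'E'
from h import *
c=camera_info("wrist");s=state();im=grab_frame("wrist");cv2.imwrite("pics/w1.png",im)
import pickle;pickle.dump((c,s),open("w1.pkl","wb"))
print(s['ee_pos'],s['ee_rot'],s['qpos'])
R,t=RT(c)
def prj(P):
    p=R@np.array(P)+t; th=np.arctan2(np.hypot(p[0],p[1]),p[2]);return c['cx']+c['fx']*th*p[0]/np.hypot(p[0],p[1]),c['cy']+c['fy']*th*p[1]/np.hypot(p[0],p[1])
print(prj([511.5,360.5,168.5]),prj([511.5,360.5,10]))
E
```

```text
[512.40563091 359.92850644 303.18153249] [-1.79929240e+02  8.89425635e-02  7.96735605e+01] [ 3.40405677e+01  2.10392413e+01  7.29023333e+01 -1.41352703e-02
  8.61712034e+01  4.43680199e+01]
(np.float64(316.0221951457487), np.float64(232.9005995695437)) (np.float64(317.0429897135673), np.float64(206.10153643637207))
```

View pics/w1.png

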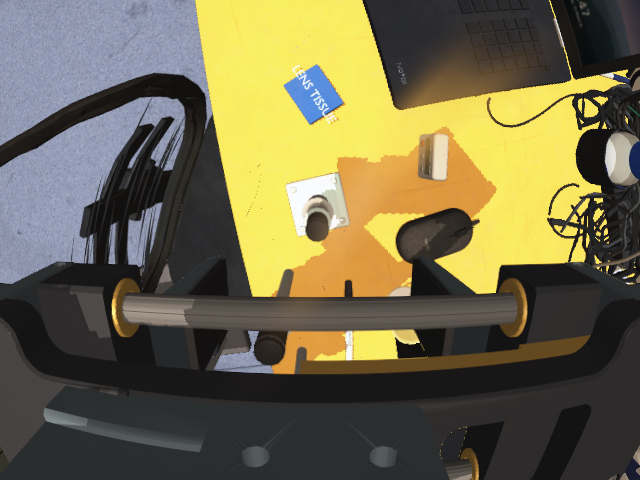

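The wrist view shows the cap at about (318,232), within 2 px of the prediction. I'll descend and grip.

Call:
{"op": "move_arm", "data": {
  "motion": [
    [60, [0, 0.02, -0.5], [0, 0, 0]],
    [60, [0, 0, -1], [0, 0, 0]],
    [60, [0, 0, -1], [0, 0, 0]],
    [60, [0, 0, -1], [0, 0, 0]],
    [60, [0, 0, -1], [0, 0, 0]],
    [60, [0, 0, -1], [0, 0, 0]],
    [60, [0, 0, -0.7], [0, 0, 0]],
    [60, [0, 0, -0.5], [0, 0, 0]],
    [60, [0, 0, 0], [0, 0, 0]],
    [60, [0, 0, 0], [0, 0, 0]]
  ],
  "grip_force": 40
}}

```text
time_s: 4.23
ee_pos: [512.6, 358.7, 136.9]
ee_rot: [-180.0, 0.0, 79.5]
force: [-0.5, -1.2, 0.6]
gripper_width: 60.1
gripper_force: 0.0
```

Call:
{"op": "move_arm", "data": {
  "motion": [
    [10, [0, 0, 0], [0, 0, 0]],
    [10, [0, 0, 0], [0, 0, 0]],
    [10, [0, 0, 0], [0, 0, 0]],
    [10, [0, 0, 0], [0, 0, 0]],
    [10, [0, 0, 0], [0, 0, 0]],
    [10, [0, 0, 0], [0, 0, 0]],
    [10, [0, 0, 0], [0, 0, 0]],
    [10, [0, 0, 0], [0, 0, 0]],
    [10, [0, 0, 0], [0, 0, 0]],
    [10, [0, 0, 0], [0, 0, 0]]
  ]
}}

```text
time_s: 5.07
ee_pos: [512.9, 359.9, 136.6]
ee_rot: [-180.0, -0.0, 79.5]
force: [-0.1, -0.3, 1.7]
gripper_width: 19.2
gripper_force: 39.9
```

Call:
{"op": "move_arm", "data": {
  "motion": [
    [10, [0, 0, 0.2], [0, 0, 0]],
    [10, [0, 0, 0.4], [0, 0, 0]],
    [10, [0, 0, 0.4], [0, 0, 0]],
    [10, [0, 0, 0.5], [0, 0, 0]],
    [10, [0, 0, 0.5], [0, 0, 0]],
    [10, [0, 0, 0.5], [0, 0, 0]],
    [10, [0, 0, 0.5], [0, 0, 0]],
    [10, [0, 0, 0.5], [0, 0, 0]],
    [10, [0, 0, 0.5], [0, 0, 0]],
    [10, [0, 0, 0.4], [0, 0, 0]],
    [10, [0, 0, 0], [0, 0, 0]],
    [10, [0, 0, 0], [0, 0, 0]]
  ]
}}

```text
time_s: 6.07
ee_pos: [513.4, 359.9, 247.3]
ee_rot: [179.9, -0.1, 79.5]
force: [0.3, -0.2, -2.5]
gripper_width: 19.4
gripper_force: 39.9
```

Call:
{"op": "move_arm", "data": {
  "motion": [
    [10, [0, -0.3, 0], [0, 0, 0]],
    [10, [-0.04, -0.6, 0], [0, 0, 0]],
    [10, [-0.04, -0.6, 0], [0, 0, 0]],
    [10, [-0.04, -0.7, 0], [0, 0, 0]],
    [10, [-0.04, -0.7, 0], [0, 0, 0]],
    [10, [-0.04, -0.7, 0], [0, 0, 0]],
    [10, [-0.04, -0.7, 0], [0, 0, 0]],
    [10, [-0.04, -0.7, 0], [0, 0, 0]],
    [10, [-0.04, -0.7, 0], [0, 0, 0]],
    [10, [-0.04, -0.7, 0], [0, 0, 0]],
    [10, [-0.04, -0.7, 0], [0, 0, 0]],
    [10, [-0.04, -0.7, 0], [0, 0, 0]],
    [10, [-0.04, -0.7, 0], [0, 0, 0]],
    [10, [-0.04, -0.7, 0], [0, 0, 0]],
    [10, [-0.04, -0.7, 0], [0, 0, 0]],
    [10, [-0.04, -0.7, 0], [0, 0, 0]],
    [10, [-0.04, -0.7, 0], [0, 0, 0]],
    [10, [-0.06, -0.4, 0], [0, 0, 0]],
    [10, [0, 0, 0], [0, 0, 0]],
    [10, [0, 0, 0], [0, 0, 0]]
  ]
}}

```text
time_s: 7.73
ee_pos: [495.2, 66.7, 246.6]
ee_rot: [180.0, -0.0, 79.4]
force: [0.1, -0.5, -0.7]
gripper_width: 19.2
gripper_force: 39.9
```

```bash
python3 - <<'E'
from h import *
s=state();print(s['ee_pos'],s['ee_rot'],s['force'])
S=grab_frame("side");T=grab_frame("top");cv2.imwrite("pics/side1.png",S);cv2.imwrite("pics/top1.png",T)
def crop(im,x,y,w=80,h=60,k=5): return cv2.resize(im[y:y+h,x:x+w],None,fx=k,fy=k,interpolation=cv2.INTER_CUBIC)
a=np.hstack([crop(S,240,240,80,60),crop(S,220,185,160,120,2.5)])
b=np.hstack([crop(T,330,225),crop(T,280,180,160,120,2.5)])
cv2.imwrite("pics/c2.png",np.vstack([a,b]))
E
```

```text
[495.20157533  66.68605559 246.59406379] [ 1.79991760e+02 -3.70598674e-02  7.94258604e+01] [ 0.12197504 -0.50216251 -0.70454129]
```

View pics/c2.png

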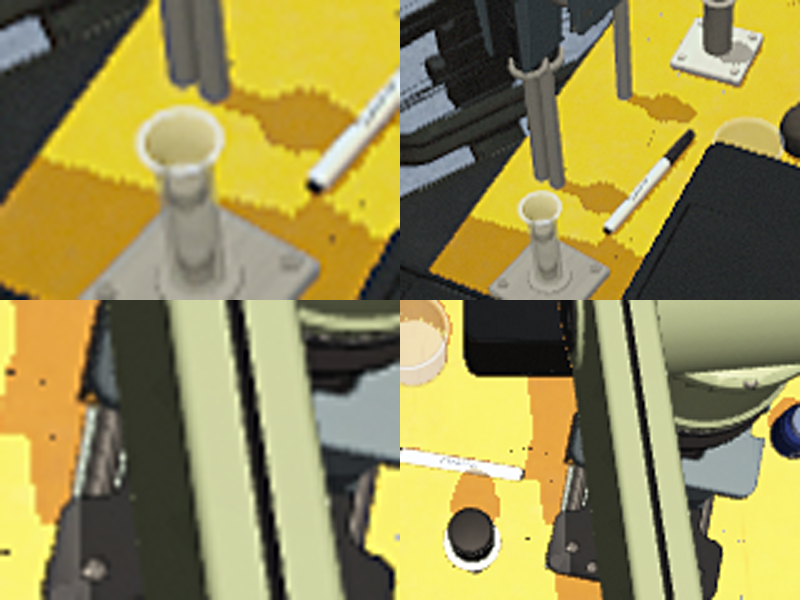

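In the side view the held shaft's tip is at about (276.2,255.5), to the left of the free-standing rod's shaft, and the tube rim is at (275.8,267.6).

```bash
python3 - <<'E'
from h import *
cs=camera_info("side");R,t=RT(cs)
for P in([495.2,66.7,120],[495.2,76.7,120],[505.2,66.7,120],[494.7,60.5,95]): print(P,cv2.projectPoints(np.array([P]),np.array(cs['rvec']),np.array(cs['tvec']),np.array([[cs['fx'],0,cs['cx']],[0,cs['fy'],cs['cy']],[0,0,1]]),None)[0].ravel())
print(onz(cs,276.2,255.6,120))
# shaft centreline by row
im=cv2.imread("pics/side1.png");
E
```

```text
[495.2, 66.7, 120] [276.33001325 256.33207859]
[495.2, 76.7, 120] [278.97143541 252.58370047]
[505.2, 66.7, 120] [281.18713168 258.03923512]
[494.7, 60.5, 95] [275.60467772 267.52234112]
[494.12896527  68.15914362 120.        ]
```

Call:
{"op": "move_arm", "data": {
  "motion": [
    [10, [-0.02, -0.25, 0], [0, 0, 0]],
    [10, [0, 0, 0], [0, 0, 0]],
    [10, [0, 0, -0.4], [0, 0, 0]],
    [10, [0, 0, -0.4], [0, 0, 0]],
    [10, [0, 0, -0.4], [0, 0, 0]],
    [10, [0, 0, 0], [0, 0, 0]],
    [10, [0, 0, 0], [0, 0, 0]],
    [10, [0, 0, 0], [0, 0, 0]]
  ]
}}

```text
time_s: 8.5
ee_pos: [495.2, 61.2, 216.4]
ee_rot: [-180.0, 0.0, 79.5]
force: [-0.8, -0.2, -1.6]
gripper_width: 19.5
gripper_force: 39.9
```

Call:
{"op": "move_arm", "data": {
  "motion": [
    [10, [-0.02, -0.03, -0.15], [0, 0, 0]],
    [10, [0, 0, -0.15], [0, 0, 0]],
    [10, [0, 0, -0.15], [0, 0, 0]],
    [10, [0, 0, -0.15], [0, 0, 0]],
    [10, [0, 0, 0], [0, 0, 0]],
    [10, [0, 0, 0], [0, 0, 0]]
  ]
}}

```text
time_s: 9.0
ee_pos: [494.5, 60.3, 201.2]
ee_rot: [-180.0, 0.0, 79.5]
force: [0.5, -0.5, -1.2]
gripper_width: 19.5
gripper_force: 39.9
```

Call:
{"op": "move_arm", "data": {
  "motion": [
    [10, [0, 0, -0.1], [0, 0, 0]],
    [10, [0, 0, -0.1], [0, 0, 0]],
    [10, [0, 0, -0.1], [0, 0, 0]],
    [10, [0, 0, -0.1], [0, 0, 0]],
    [10, [0, 0, 0], [0, 0, 0]],
    [10, [0, 0, 0], [0, 0, 0]]
  ]
}}

```text
time_s: 9.5
ee_pos: [494.9, 60.3, 191.4]
ee_rot: [180.0, -0.0, 79.5]
force: [0.6, -0.5, 1.0]
gripper_width: 19.4
gripper_force: 39.9
```

Call:
{"op": "move_arm", "data": {
  "motion": [
    [10, [0, 0, -0.08], [0, 0, 0]],
    [10, [0, 0, -0.08], [0, 0, 0]],
    [10, [0, 0, -0.08], [0, 0, 0]],
    [10, [0, 0, -0.08], [0, 0, 0]]
  ]
}}

```text
time_s: 9.83
ee_pos: [494.9, 60.3, 183.4]
ee_rot: [180.0, -0.0, 79.5]
force: [0.3, -1.2, 3.7]
gripper_width: 19.4
gripper_force: 39.9
```

Call:
{"op": "move_arm", "data": {
  "motion": [
    [10, [0, 0, -0.08], [0, 0, 0]],
    [10, [0, 0, -0.08], [0, 0, 0]]
  ]
}}

```text
time_s: 10.0
ee_pos: [494.9, 60.3, 179.3]
ee_rot: [180.0, -0.0, 79.5]
force: [0.8, -0.4, 3.5]
gripper_width: 19.2
gripper_force: 39.9
```

Call:
{"op": "move_arm", "data": {
  "motion": [
    [10, [0, 0, -0.06], [0, 0, 0]],
    [10, [0, 0, -0.06], [0, 0, 0]]
  ]
}}

```text
time_s: 10.17
ee_pos: [494.8, 60.3, 176.3]
ee_rot: [180.0, -0.0, 79.5]
force: [0.5, -1.2, 3.7]
gripper_width: 19.1
gripper_force: 39.9
```

Call:
{"op": "move_arm", "data": {
  "motion": [
    [10, [0, 0, -0.04], [0, 0, 0]],
    [10, [0, 0, -0.04], [0, 0, 0]]
  ]
}}

```text
time_s: 10.33
ee_pos: [494.8, 60.3, 174.4]
ee_rot: [180.0, -0.0, 79.5]
force: [0.1, -0.2, 3.6]
gripper_width: 19.2
gripper_force: 39.9
```

Call:
{"op": "move_arm", "data": {
  "motion": [
    [10, [0, 0, -0.04], [0, 0, 0]],
    [10, [0, 0, 0], [0, 0, 0]]
  ]
}}

```text
time_s: 10.5
ee_pos: [494.7, 60.3, 173.3]
ee_rot: [180.0, 0.0, 79.5]
force: [1.3, -0.3, 1.2]
gripper_width: 19.1
gripper_force: 39.9
```

Call:
{"op": "move_arm", "data": {
  "motion": [
    [10, [0, 0, -0.04], [0, 0, 0]],
    [10, [0, 0, 0], [0, 0, 0]]
  ]
}}

```text
time_s: 10.67
ee_pos: [494.7, 60.3, 172.4]
ee_rot: [180.0, 0.0, 79.5]
force: [1.1, -1.2, 3.4]
gripper_width: 19.2
gripper_force: 39.9
```

Call:
{"op": "move_arm", "data": {
  "motion": [
    [10, [0, 0, -0.04], [0, 0, 0]],
    [10, [0, 0, -0.04], [0, 0, 0]]
  ]
}}

```text
time_s: 10.83
ee_pos: [495.0, 60.4, 171.3]
ee_rot: [179.9, -0.0, 79.5]
force: [-0.3, -0.5, 10.2]
gripper_width: 19.1
gripper_force: 40.0
```

Call:
{"op": "move_arm", "data": {
  "motion": [
    [10, [0, 0, 0], [0, 0, 0]]
  ]
}}

```text
time_s: 10.92
ee_pos: [494.9, 60.4, 171.2]
ee_rot: [179.9, -0.0, 79.5]
force: [1.3, -0.4, 6.7]
gripper_width: 19.2
gripper_force: 39.9
```

Call:
{"op": "move_arm", "data": {
  "motion": [
    [10, [0, 0, -0.03], [0, 0, 0]],
    [10, [0, 0, 0], [0, 0, 0]]
  ]
}}

```text
time_s: 11.08
ee_pos: [495.0, 60.4, 170.9]
ee_rot: [179.9, -0.0, 79.5]
force: [-0.5, -0.8, 10.0]
gripper_width: 19.4
gripper_force: 40.0
```

Call:
{"op": "move_arm", "data": {
  "motion": [
    [10, [0, 0, -0.03], [0, 0, 0]],
    [10, [0, 0, 0], [0, 0, 0]]
  ]
}}

```text
time_s: 11.25
ee_pos: [495.2, 60.4, 170.5]
ee_rot: [179.9, -0.0, 79.5]
force: [-0.8, -0.5, 11.3]
gripper_width: 19.3
gripper_force: 40.0
```

Call:
{"op": "move_arm", "data": {
  "motion": [
    [10, [0, 0, -0.03], [0, 0, 0]],
    [10, [0, 0, 0], [0, 0, 0]]
  ]
}}

```text
time_s: 11.42
ee_pos: [495.3, 60.4, 170.1]
ee_rot: [179.9, -0.0, 79.5]
force: [-0.5, -0.3, 13.1]
gripper_width: 19.5
gripper_force: 40.0
```

Call:
{"op": "move_arm", "data": {
  "motion": [
    [10, [0, 0, -0.02], [0, 0, 0]],
    [10, [0, 0, 0], [0, 0, 0]],
    [10, [0, 0, 0], [0, 0, 0]],
    [10, [0, 0, 0], [0, 0, 0]],
    [10, [0, 0, 0], [0, 0, 0]],
    [10, [0, 0, 0], [0, 0, 0]]
  ]
}}

```text
time_s: 11.92
ee_pos: [495.3, 60.5, 169.9]
ee_rot: [179.8, -0.1, 79.5]
force: [-1.5, -0.6, 15.5]
gripper_width: 19.2
gripper_force: 40.0
```

Call:
{"op": "move_arm", "data": {
  "motion": [
    [10, [0, 0, 0], [0, 0, 0]],
    [10, [0, 0, 0], [0, 0, 0]],
    [10, [0, 0, 0], [0, 0, 0]],
    [10, [0, 0, 0], [0, 0, 0]],
    [10, [0, 0, 0], [0, 0, 0]],
    [10, [0, 0, 0], [0, 0, 0]]
  ]
}}

```text
time_s: 12.42
ee_pos: [495.3, 60.5, 169.9]
ee_rot: [179.8, -0.1, 79.5]
force: [-0.9, -0.3, 15.4]
gripper_width: 19.4
gripper_force: 40.0
```

Held at about 15–16 N for 1 s. Retracting and going back to the stand.

Call:
{"op": "move_arm", "data": {
  "motion": [
    [10, [0, 0, 0.2], [0, 0, 0]],
    [10, [0, 0, 0.3], [0, 0, 0]],
    [10, [0, 0, 0.4], [0, 0, 0]],
    [10, [0, 0, 0.5], [0, 0, 0]],
    [10, [0, 0, 0.5], [0, 0, 0]],
    [10, [0, 0, 0.5], [0, 0, 0]],
    [10, [0, 0, 0.5], [0, 0, 0]],
    [10, [0, 0, 0.3], [0, 0, 0]],
    [10, [0, 0, 0], [0, 0, 0]],
    [10, [0, 0, 0], [0, 0, 0]]
  ]
}}

```text
time_s: 13.25
ee_pos: [494.3, 60.3, 247.6]
ee_rot: [-180.0, 0.0, 79.5]
force: [-0.7, -1.0, -1.6]
gripper_width: 19.4
gripper_force: 39.9
```

Call:
{"op": "move_arm", "data": {
  "motion": [
    [10, [0.02, 0.3, 0], [0, 0, 0]],
    [10, [0.04, 0.6, 0], [0, 0, 0]],
    [10, [0.04, 0.6, 0], [0, 0, 0]],
    [10, [0.04, 0.7, 0], [0, 0, 0]],
    [10, [0.04, 0.7, 0], [0, 0, 0]],
    [10, [0.04, 0.7, 0], [0, 0, 0]],
    [10, [0.04, 0.7, 0], [0, 0, 0]],
    [10, [0.04, 0.7, 0], [0, 0, 0]],
    [10, [0.04, 0.7, 0], [0, 0, 0]],
    [10, [0.04, 0.7, 0], [0, 0, 0]],
    [10, [0.04, 0.7, 0], [0, 0, 0]],
    [10, [0.04, 0.7, 0], [0, 0, 0]],
    [10, [0.04, 0.7, 0], [0, 0, 0]],
    [10, [0.04, 0.7, 0], [0, 0, 0]],
    [10, [0.04, 0.7, 0], [0, 0, 0]],
    [10, [0.04, 0.7, 0], [0, 0, 0]],
    [10, [0.04, 0.7, 0], [0, 0, 0]],
    [10, [0.04, 0.65, 0], [0, 0, 0]],
    [10, [0, 0, 0], [0, 0, 0]],
    [10, [0, 0, 0], [0, 0, 0]]
  ]
}}

```text
time_s: 14.92
ee_pos: [511.6, 359.6, 246.6]
ee_rot: [-179.9, 0.1, 79.6]
force: [-0.8, -1.0, -1.1]
gripper_width: 19.6
gripper_force: 39.9
```

```bash
python3 - <<'E'
from h import *
s=state();print(s['ee_pos'],s['ee_rot'],s['force'])
S=grab_frame("side");cv2.imwrite("pics/side2.png",S)
def crop(im,x,y,w=80,h=60,k=5): return cv2.resize(im[y:y+h,x:x+w],None,fx=k,fy=k,interpolation=cv2.INTER_CUBIC)
cv2.imwrite("pics/c3.png",np.hstack([crop(S,310,155,80,100,5),crop(S,240,240,80,100,5)]))
cs=camera_info("side")
P=s['ee_pos']-[0,0,126.6];K=np.array([[cs['fx'],0,cs['cx']],[0,cs['fy'],cs['cy']],[0,0,1]])
for q in (P,P+[0,0,30],[512,360.5,75]):print(q,cv2.projectPoints(np.array([q]),np.array(cs['rvec']),np.array(cs['tvec']),K,None)[0].ravel())
E
```

```text
[511.57387283 359.59268181 246.59779606] [-1.79925972e+02  1.08444908e-01  7.96206390e+01] [-0.7941483  -1.04297594 -1.07551111]
[511.57387283 359.59268181 119.99779606] [347.45823983 167.02238594]
[511.57387283 359.59268181 149.99779606] [347.80339454 155.85602862]
[512, 360.5, 75] [347.29718659 182.73655692]
```

View pics/c3.png

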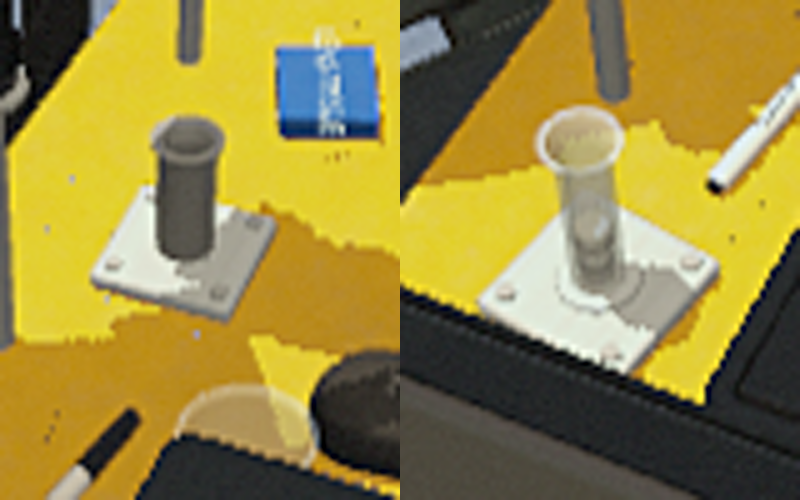

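The tip is at (347.6,166.6), directly over the stand rim at (347.2,182.2), and the plug sits low in the tube. Inserting.

Call:
{"op": "move_arm", "data": {
  "motion": [
    [10, [0.04, 0.01, -0.3], [0, 0, 0]],
    [10, [0, 0, -0.4], [0, 0, 0]],
    [10, [0, 0, -0.4], [0, 0, 0]],
    [10, [0, 0, -0.4], [0, 0, 0]],
    [10, [0, 0, -0.3], [0, 0, 0]],
    [10, [0, 0, 0], [0, 0, 0]],
    [10, [0, 0, 0], [0, 0, 0]]
  ]
}}

```text
time_s: 15.55
ee_pos: [512.9, 359.0, 201.9]
ee_rot: [-179.9, 0.1, 79.5]
force: [0.2, -0.6, -2.1]
gripper_width: 18.9
gripper_force: 39.9
```

Call:
{"op": "move_arm", "data": {
  "motion": [
    [10, [0, 0, -0.12], [0, 0, 0]],
    [10, [0, 0, -0.12], [0, 0, 0]],
    [10, [0, 0, -0.12], [0, 0, 0]],
    [10, [0, 0, -0.12], [0, 0, 0]],
    [10, [0, 0, 0], [0, 0, 0]]
  ]
}}

```text
time_s: 15.97
ee_pos: [512.8, 359.1, 190.0]
ee_rot: [-180.0, 0.1, 79.5]
force: [-1.2, -0.6, -1.5]
gripper_width: 18.9
gripper_force: 39.9
```

Call:
{"op": "move_arm", "data": {
  "motion": [
    [10, [0, 0.03, -0.15], [0, 0, 0]],
    [10, [0, 0, -0.2], [0, 0, 0]],
    [10, [0, 0, -0.2], [0, 0, 0]],
    [10, [0, 0, -0.2], [0, 0, 0]],
    [10, [0, 0, -0.2], [0, 0, 0]],
    [10, [0, 0, 0], [0, 0, 0]]
  ]
}}

```text
time_s: 16.47
ee_pos: [512.5, 359.6, 165.4]
ee_rot: [-179.9, 0.1, 79.5]
force: [-0.0, -0.7, -1.7]
gripper_width: 19.3
gripper_force: 39.9
```

Call:
{"op": "move_arm", "data": {
  "motion": [
    [10, [0, 0, -0.2], [0, 0, 0]],
    [10, [0, 0, -0.2], [0, 0, 0]],
    [10, [0, 0, -0.2], [0, 0, 0]],
    [10, [0, 0, -0.2], [0, 0, 0]],
    [10, [0, 0, 0], [0, 0, 0]]
  ]
}}

```text
time_s: 16.88
ee_pos: [512.6, 359.7, 145.5]
ee_rot: [-179.9, 0.1, 79.5]
force: [-0.0, -0.6, -1.6]
gripper_width: 19.2
gripper_force: 39.9
```

Bottom is expected at TCP z of about 136.6.

Call:
{"op": "move_arm", "data": {
  "motion": [
    [10, [0, 0, -0.15], [0, 0, 0]],
    [10, [0, 0, -0.12], [0, 0, 0]],
    [10, [0, 0, -0.05], [0, 0, 0]],
    [10, [0, 0, 0], [0, 0, 0]]
  ]
}}

```text
time_s: 17.22
ee_pos: [513.0, 360.0, 138.5]
ee_rot: [-180.0, 0.0, 79.5]
force: [-0.9, -0.5, -1.9]
gripper_width: 19.0
gripper_force: 39.9
```

Call:
{"op": "move_arm", "data": {
  "motion": [
    [10, [0, 0, -0.03], [0, 0, 0]],
    [10, [0, 0, 0], [0, 0, 0]]
  ]
}}

```text
time_s: 17.38
ee_pos: [513.0, 360.1, 138.2]
ee_rot: [-180.0, 0.0, 79.5]
force: [-0.5, -0.8, -1.7]
gripper_width: 19.6
gripper_force: 39.9
```

Call:
{"op": "move_arm", "data": {
  "motion": [
    [10, [0, 0, -0.05], [0, 0, 0]],
    [10, [0, 0, 0], [0, 0, 0]]
  ]
}}

```text
time_s: 17.55
ee_pos: [513.0, 360.1, 136.9]
ee_rot: [-180.0, -0.0, 79.5]
force: [-1.9, -1.1, -1.0]
gripper_width: 19.0
gripper_force: 39.9
```

Call:
{"op": "move_arm", "data": {
  "motion": [
    [10, [0, 0, -0.04], [0, 0, 0]],
    [10, [0, 0, 0], [0, 0, 0]]
  ]
}}

```text
time_s: 17.72
ee_pos: [513.1, 360.2, 136.6]
ee_rot: [180.0, -0.0, 79.5]
force: [-2.9, -0.9, 3.2]
gripper_width: 19.4
gripper_force: 39.9
```

The tip is on the socket floor: the force rose at TCP z 136.6, the same height as the original grasp. Releasing.

Call:
{"op": "move_arm", "data": {
  "motion": [
    [30, [0, 0, 0], [0, 0, 0]],
    [45, [0, 0, 0], [0, 0, 0]],
    [60, [0, 0, 0], [0, 0, 0]],
    [60, [0, 0, 0], [0, 0, 0]],
    [60, [0, 0, 0], [0, 0, 0]],
    [60, [0, 0, 0], [0, 0, 0]],
    [60, [0, 0, 0.3], [0, 0, 0]],
    [60, [0, 0, 0.6], [0, 0, 0]],
    [60, [0, 0, 1], [0, 0, 0]],
    [60, [0, 0, 1], [0, 0, 0]],
    [60, [0, 0, 1], [0, 0, 0]],
    [60, [0, 0, 1], [0, 0, 0]],
    [60, [0, 0, 1], [0, 0, 0]],
    [60, [0, 0, 0], [0, 0, 0]],
    [60, [0, 0, 0], [0, 0, 0]]
  ]
}}

```text
time_s: 18.97
ee_pos: [513.7, 360.4, 285.6]
ee_rot: [179.8, -0.2, 79.5]
force: [-0.1, -0.6, -0.6]
gripper_width: 59.8
gripper_force: 0.0
```

```bash
python3 - <<'E'
from h import *
s=state();print(s['ee_pos'],s['force'],s['gripper_width'])
S=grab_frame("side");cv2.imwrite("pics/side3.png",S)
def crop(im,x,y,w=80,h=60,k=5): return cv2.resize(im[y:y+h,x:x+w],None,fx=k,fy=k,interpolation=cv2.INTER_CUBIC)
cv2.imwrite("pics/c4.png",np.hstack([crop(S,310,135,80,100,5),crop(S,240,140,160,200,2.5)]))
E
```

```text
[513.69271615 360.44119791 285.60087796] [-0.09012662 -0.55390143 -0.6481467 ] 59.83555279593829
```

View pics/c4.png

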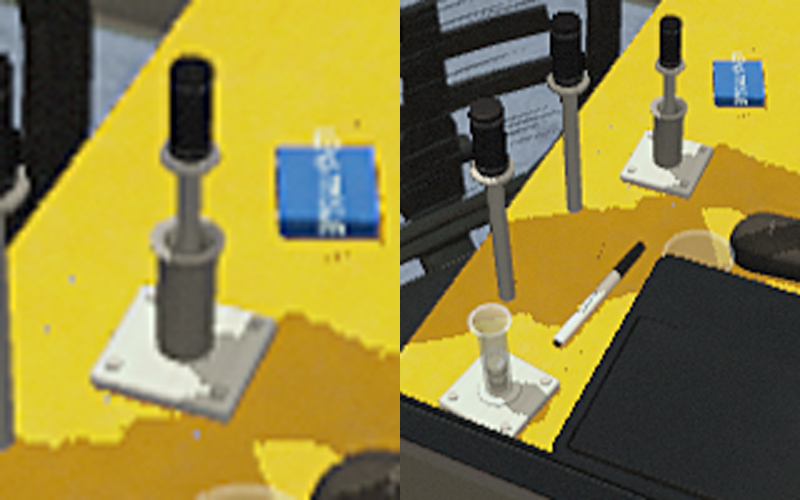

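The rod is upright in its stand with the cap at v≈148, the same as at the start. The plug is at the bottom and the bystanders haven't moved.

```bash
python3 -c "
from workcell import *
print(job_done())"
```

```text
the job is handed in; nothing more can be done
None
```

The plug was pushed to the bottom and pressed home at about 15–16 N for roughly a second, the rod is back upright and fully down in its stand, released, and the job was handed in at about 19 s.

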